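Open the dust extractor's filter box

ROBOT

A 6-joint arm with a two-finger parallel gripper is mounted at the origin on the work surface. World frame = base frame: x ahead of the robot, y to its left, z up, the work surface at z = 0. Lengths are in m, angles in rad, forces in N, time in s.
With the tool pointing down it reaches from about 0.375 to 0.975 m from the base axis. Payload 3.8 kg.
Tool frame: the origin (TCP) lies midway between the tips of the shut fingers; the grasp point (between the pads) lies 19 mm behind it; z points along the fingers, y is the line along which they close (so a half turn about z gives the same grasp; the last joint's range is limited). The gripper opens to 85 mm and grips with 20 to 120 N. Pads are 22 mm wide; open, the fingers measure 114 mm over their backs; the gripper's body (76 mm by 85 mm) begins 54 mm behind the grasp point. The pads swing forward as they close: fully open they stand 13 mm farther back than shut.
Start: joints at [-1.155, 0.264, 1.604, -0, 1.274, -0.037], TCP at [0.295, -0.607, 0.231] pointing down, gripper open.
Joint ranges: [-2.63, 2.63], [-0.94, 2.18], [0.31, 2.57], [-1.31, 4.45], [0, 2.66], [-2.55, 2.55]. Speed limits (rad/s): [2.57, 2.57, 3.14, 3.14, 3.14, 3.14].

INTERFACE

Orientations are given as a rotation vector (axis times angle).
In Python, from workcell import read_state, vision, ticket gives the robot as it stands. The module is installed in compiled form; this text tells all that it offers.
- The arm moves only by the tool jog_arm, never from a script. Its arguments are lists of equal length, an entry for each row: "turn": the turn, a rotation vector about the tool's x, y, z in rad, a list of three; "delta_pos": the shift along the tool's x, y, z in m, a list of three; "gripper": the finger opening in m, from 0 to 0.0854. In form: {"turn": [[rx, ry, rz], ...], "delta_pos": [[dx, dy, dz], ...], "gripper": [gripper, ...]}. A call has 1 to 20 rows; each row shifts and turns the commanded pose from where the row before left it, along the tool's axes as they then stand; what a row does not reach is not made up. A row lasts 1/12 s, in which the tool goes at most 41.7 mm and 7.16 degrees, less where a joint would pass 70% of its speed; a pose out of reach is approached as far as the arm can. A call with a gripper value outside its range is refused whole. The fingers move at their own pace and stop on an object; "grip_force" is the grip in N (left out, the last holds). Time passes only in rows, so rows that do not move let the fingers close. It gives the time, the measured TCP pose, the force, the opening and the grip force at its end, in the units of the state.
- read_state(): the state, without advancing time (a new reading comes with each control period).
- vision.read_camera(name): name is "scene" or "top" or "wrist"; returns the picture (480x640x3 uint8, red, green, blue); there is no depth.
- vision.calibration(name): a dict with "vfov" (degrees; the focal length in pixels is half the picture's height over the tangent of half this angle, whatever the lens; pixels are square), "cx", "cy" (the principal point, pixels), "R" (3x3) and "t" (3): a world point X has camera coordinates R X + t; the wrist camera has in their place "mount" (4x4, takes a point from camera to tool coordinates, whose origin is the TCP and whose axes are the flange's). Camera axes: x right, y down, z forward; pixel columns grow to the right and rows downward; lengths in m; the calibration is good to about 2 mm. A picture is of the moment at which its call begins: read the wrist's pose just before it. calibration takes no time and is no camera call.
- ticket.finish_job(): hands the job in; it is judged then, once.
The state is a dict: "time": time; "q": joint angles; "joint_vel": joint speeds; "joint_torque": joint torques, N m; "tool_pos": TCP position; "tcp_rot": TCP orientation; "wrist_force": force on the tool from outside, world axes, zero at the start; "torque": the same for the moment, N m; "width": opening from 0.0 (shut) to 1.0 (fully open); "grip_force": force on a finger pad.
Only numpy, scipy, OpenCV 4.12 (cv2) and the standard library are available. Lean on these libraries where they do the work, as an engineer would, in place of code of your own. Each camera call takes 0.05 s, during which the arm holds its last target. There are 200 camera calls.

TASK

Open the grey filter box on the leather bench: press the orange snap tab all the way in, where it stays, then push the released blue lid along its runners, off its seat over the filter, until it is up against the end stop. Only press and push: do not pick up the lid or tip it, and leave the tools, bins and tin on the bench where they are. Finish with the hand clear of everything.

Things in the scene. Friction and masses are not known exactly. Their poses are not given: they have to be found in the camera images.
- filter_box: grey filter box fixed to the bench, 300 x 150 mm, deck 70 mm high. Origin: centre of its underside on the bench, z up; its +x is the way the lid slides off. Two steel runners along x (tops at 75 mm) carry the lid between dark side guides (y = 52 to 63 mm on both sides, tops at 86 mm). A black hose port, 48 mm wide, stands 30 mm out of the +x end
- seat (a point): centre of the lid's seat, level with the runners (75 mm), box x = -80 mm, over the filter opening (80 x 70 mm in the deck). At the seat a back stop (box x = -142 to -132 mm, top 80 mm) and two dark lips (box x = -142 to -50 mm, from y = +-46 mm outwards, top 90 mm); the lips overhang the lid's side edges and keep it from being lifted
- end_stop (a point): middle of the end stop's face, box x = +116 mm, level with the runners (75 mm); the stop's top is at 86 mm. From the tab to here the runners form an open parking shelf without lips; against the stop the lid's centre is at box x = +66 mm
- filter_lid: blue plastic filter lid: a 100 x 100 mm plate 8 mm thick, about 0.15 kg, loose on the runners. Origin: centre of the plate's underside, axes as the box's; it starts on the seat (box x about -80 mm). While the tab is out, the tab blocks its front edge after about 4 mm; with the tab fully in, the lid passes over it and slides with little friction (1 to 2 N)
- lid_rib (a point): middle of the top edge of the lid's push rib: an upright white rib across the middle of the lid, along its y, 60 mm long, 8 mm thick in x, standing 16 mm above the plate's top; this point is 24 mm above the lid's underside. Push against its -x face
- tab_top (a point): centre of the orange snap tab's flat top, 40 mm (box x) x 28 mm (box y), in front of the seated lid, at x = -6 mm, y = 0 in the box's frame; 88 mm above the bench when out, 72.5 mm when fully in. Its nearest edge is 4 mm from the seated lid's front edge
- snap_tab (a joint): how far the snap tab is pressed down (m): 0 out, 0.0155 fully in (hard stop). It takes about 4 N to move and stays where it is left; the lid is released from about 0.013
- mallet: rawhide mallet lying on the slab: head 52 mm diameter x 85 mm, wooden handle, 240 mm in all. Leave alone
- awl: awl lying on the slab: flat-sided dark wood handle 90 x 22 x 18 mm, thin steel point, 147 mm in all. Leave alone
- blue_bin: blue open bin with tools, 160 x 120 x 75 mm, contents up to 110 mm high. Leave alone
- red_bin: red open bin with tools, same size as the blue one. Leave alone
- strap_punch: black steel strap-end punch lying on the bench beside the filter box, 115 x 32 x 22 mm. Leave alone
- rivet_tin: small rivet tin, 44 mm diameter, 45 mm high, standing on the bench beside the filter box. Leave alone

How it is judged:
On the way, in this order (a step that is already met when the one before it is completed fails the run):
1. the snap tab is pressed in while the lid is still on its seat (value of joint snap_tab above 0.013 m and x of filter_lid in the frame of filter_box below -0.068 m), for 0.1 s.
2. the lid is pushed off its seat along the runners (x of filter_lid in the frame of filter_box above 0.01 m and z of filter_lid in the frame of filter_box below 0.082 m), for 0.1 s.
At the end, for the whole second after the job is handed in: the snap tab is in (at least 12 mm) and the lid lies flat and still on the runners between the guides, within 16 mm of the end stop (x of filter_lid in the frame of filter_box between 0.05 and 0.075 m and y of filter_lid in the frame of filter_box between -0.008 and 0.008 m and z of filter_lid in the frame of filter_box between 0.071 and 0.079 m and angle between filter_lid's own z axis and vertical below 0.06 rad and linear speed of filter_lid below 0.01 m/s and value of joint snap_tab above 0.012 m); the robot touches nothing.
It fails at once if the lid is lifted more than 12 mm off its runners (z of filter_lid in the frame of filter_box above 0.087 m).
It fails at once if the lid is tipped (angle between filter_lid's own z axis and vertical above 0.2 rad).
It fails at once if one of the tools, bins or the tin is moved more than 20 mm (distance of any of mallet, awl, blue_bin, red_bin, strap_punch, rivet_tin from where it was at the start of the episode above 0.02 m).
It also fails if it takes over 38 s, if anything falls off the work surface, if the arm or the gripper's body presses on something with over 40 N, if the wrist force passes 120 N, or if a joint passes its speed limit or range.

## Working session

There is one attempt and no reset: what is moved stays moved. The work goes in short steps, Python scripts to look and compute and a tool call to move; the robot and the scene stay as the last step left them, time stands still between calls to the robot, and variables do not carry over. Pictures are saved under pics/ and viewed, at most 10 in all, crops included, and the job is handed in when it is done.

Besides the shell and the picture viewer there is one more tool, called after ">>>" as a command line: name --argument value ..., lists and objects as JSON in quotes. jog_arm: Moves the arm, as the interface text tells. Its arguments: {"type":"object","properties":{"turn":{"type":"array","items":{"type":"array","items":{"type":"number"}}},"delta_pos":{"type":"array","items":{"type":"array","items":{"type":"number"}}},"gripper":{"type":"array","items":{"type":"number"}},"grip_force":{"type":"number"}},"required":["turn","delta_pos","gripper"]}

```bash
mkdir -p pics; python3 - <<'E'
from workcell import read_state, vision
import cv2,json,numpy as np
s=read_state();print(s)
for n in("scene","top"):
    im=vision.read_camera(n);cv2.imwrite(f"pics/{n}0.png",im[:,:,::-1]);c=vision.calibration(n);print(n,c)
print(vision.calibration("wrist"))
E
```

```text
{'time': 0.0, 'q': array([-1.15491033e+00,  2.64789966e-01,  1.60537538e+00,  1.52955279e-06,
        1.27370155e+00, -3.69097534e-02]), 'joint_vel': array([-0.00042093,  0.00064805,  0.0019223 , -0.00185657, -0.00042333,
       -0.00059435]), 'joint_torque': array([ 1.92803786e-04, -5.15108728e+01, -3.67313433e+01, -3.89698116e-04,
        1.28057058e-02, -1.16713713e-05]), 'tool_pos': array([ 0.29499641, -0.60631112,  0.22993648]), 'tcp_rot': array([-3.05924651e+00, -7.04687365e-01,  6.70147749e-04]), 'wrist_force': array([-0.05881063, -1.26142783,  0.67428171]), 'torque': array([-0.001585  ,  0.00656439, -0.01846171]), 'grip_force': 0.0, 'width': 0.9983696995175585}
scene {'vfov': 57.84369641855747, 'cx': 311.81937331618246, 'cy': 243.88569702221707, 'R': array([[-0.83782324,  0.54590661,  0.00617962],
       [ 0.45067178,  0.69796285, -0.55654542],
       [-0.30813497, -0.4635017 , -0.83079421]]), 't': array([ 0.47478322, -0.17876229,  1.51298226])}
top {'vfov': 49.529030409010836, 'cx': 313.04368351993526, 'cy': 243.2875757483708, 'R': array([[ 0.00813355, -0.9997481 , -0.02091852],
       [-0.99749785, -0.00664254, -0.07038403],
       [ 0.07022735,  0.02143865, -0.99730061]]), 't': array([-0.02039934,  0.56077793,  1.2737591 ])}
{'vfov': 66.69967404938419, 'cx': 320.21917385485045, 'cy': 237.00326376446367, 'mount': array([[-1.10375406e-03, -9.65745752e-01, -2.59487811e-01,
         6.48792110e-02],
       [ 9.99999391e-01, -1.07246024e-03, -2.62168240e-04,
        -2.56352045e-05],
       [-2.51024970e-05, -2.59487942e-01,  9.65746347e-01,
        -1.42032192e-01],
       [ 0.00000000e+00,  0.00000000e+00,  0.00000000e+00,
         1.00000000e+00]])}
```

View pics/scene0.png

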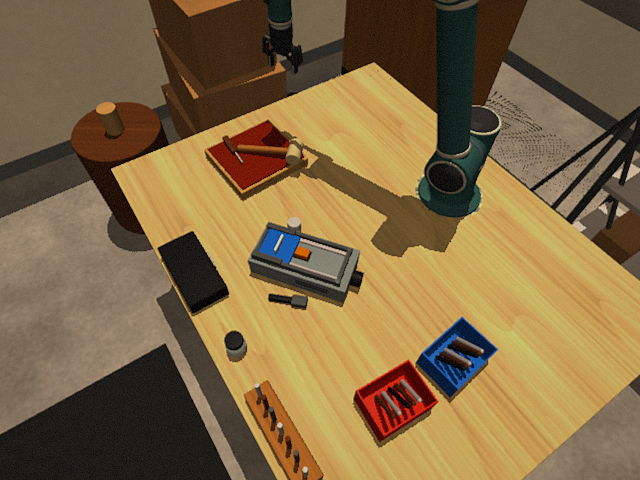

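View pics/top0.png

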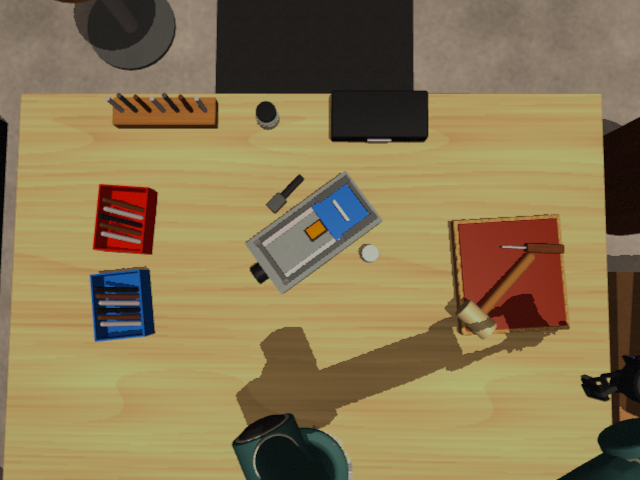

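The box is at about (313,232) in the top view and (305,262) in the scene view. The orange tab is at (316,230) and (302,254), and the rib is at (341,210) and (278,242). I'll segment both and also look at enlarged crops.

```bash
cat > h.py <<'E'
import numpy as np, cv2
from workcell import vision
def ray(n,uv):
    c=vision.calibration(n);f=240/np.tan(np.radians(c["vfov"]/2))
    d=np.array([(uv[0]-c["cx"])/f,(uv[1]-c["cy"])/f,1.])
    return -c["R"].T@c["t"], c["R"].T@d
def atz(n,uv,z):
    o,d=ray(n,uv);return o+d*(z-o[2])/d[2]
def tri(a,b):
    (o,d),(p,e)=ray("top",a),ray("scene",b)
    s=np.linalg.lstsq(np.c_[d,-e],p-o,rcond=None)[0]
    A,B=o+s[0]*d,p+s[1]*e
    return (A+B)/2,np.linalg.norm(A-B)
E
python3 - <<'E'
from h import *
cs=[]
P={}
for n,(x,y,w,h) in dict(top=(240,165,150,135),scene=(240,210,140,100)).items():
    im=cv2.imread(f"pics/{n}0.png");c=im[y:y+h,x:x+w];hsv=cv2.cvtColor(c,cv2.COLOR_BGR2HSV)
    o=cv2.inRange(hsv,(8,180,110),(20,255,255)); b=cv2.inRange(hsv,(100,130,60),(125,255,255))
    hull=cv2.convexHull(cv2.findNonZero(b)); m=np.zeros_like(b);cv2.fillConvexPoly(m,hull,255)
    r=cv2.inRange(hsv,(0,0,150),(180,70,255))&cv2.erode(m,np.ones((5,5)))
    for k,mm in dict(tab=o,lid=m,rib=r).items():
        p=cv2.findNonZero(mm).reshape(-1,2);u=p.mean(0)+[x,y];P[n,k]=u
        print(n,k,len(p),u,cv2.minAreaRect(p))
    cs.append(cv2.resize(c,(390,360 if n=="top" else 280),interpolation=cv2.INTER_CUBIC))
cs[1]=cv2.copyMakeBorder(cs[1],0,80,0,0,0)
cv2.imwrite("pics/crop.png",np.hstack(cs))
for k in("tab","lid","rib"):
    print(k,tri(P["top",k],P["scene",k]))
print(atz("top",P["top","tab"],.088),atz("scene",P["scene","tab"],.088),atz("top",P["top","lid"],.083),atz("top",P["top","rib"],.099))
E
```

```text
top tab 204 [315.17647059 229.51470588] ((75.13999938964844, 64.52000427246094), (11.80000114440918, 17.200000762939453), 53.13010025024414)
top lid 1758 [340.0261661  211.14903299] ((100.04000091552734, 45.72000503540039), (42.400001525878906, 43.20000076293945), 53.13010025024414)
top rib 73 [340.67123288 209.95890411] ((100.83999633789062, 45.1200065612793), (24.40000343322754, 2.799999952316284), 53.13010025024414)
scene tab 112 [301.91071429 251.55357143] ((61.94999694824219, 41.64999771118164), (13.597793579101562, 8.221921920776367), 18.434947967529297)
scene lid 959 [279.43691345 244.91032325] ((39.14098358154297, 33.74917984008789), (34.52767562866211, 30.34771156311035), 23.629377365112305)
scene rib 45 [278.13333333 242.06666667] ((38.29999923706055, 31.899999618530273), (2.236067771911621, 17.441329956054688), 26.56505012512207)
tab (array([ 0.58824862, -0.02209443,  0.08728265]), np.float64(0.0012639184952217542))
lid (array([ 0.63161158, -0.0799067 ,  0.08498304]), np.float64(0.0034362317413824716))
rib (array([ 0.63322277, -0.08148005,  0.09915298]), np.float64(0.0017480418254451674))
[ 0.58868552 -0.02248725  0.088     ] [ 0.58800002 -0.0212947   0.088     ] [ 0.63327134 -0.08099101  0.083     ] [ 0.63395534 -0.08200412  0.099     ]
```

View pics/crop.png

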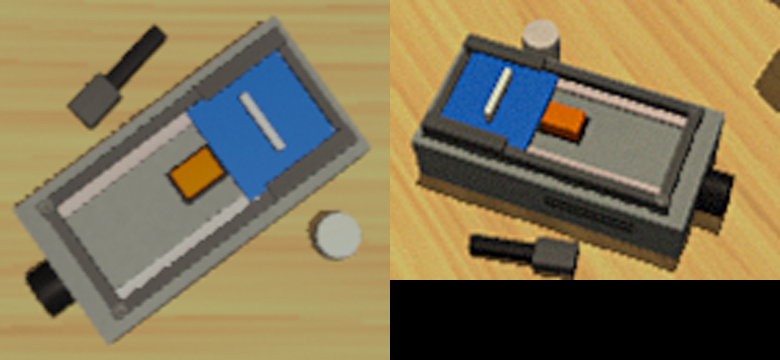

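Measured heights match the text: tab 87 mm, rib 99 mm. The tab-to-rib spacing is 75 mm against 74 mm expected. The box's +x points about 126° in world. I'll turn the tool so its x lies along box +x and shut the fingers.

>>> jog_arm --turn '[[0, 0, -0.12], [0, 0, -0.12], [0, 0, -0.12], [0, 0, -0.12], [0, 0, -0.12], [0, 0, -0.12], [0, 0, -0.12], [0, 0, -0.12], [0, 0, -0.12], [0, 0, -0.12], [0, 0, -0.12], [0, 0, -0.12], [0, 0, -0.12], [0, 0, -0.12], [0, 0, -0.06], [0, 0, 0]]' --delta_pos '[[0, 0, 0], [0, 0, 0], [0, 0, 0], [0, 0, 0], [0, 0, 0], [0, 0, 0], [0, 0, 0], [0, 0, 0], [0, 0, 0], [0, 0, 0], [0, 0, 0], [0, 0, 0], [0, 0, 0], [0, 0, 0], [0, 0, 0], [0, 0, 0]]' --gripper '[0, 0, 0, 0, 0, 0, 0, 0, 0, 0, 0, 0, 0, 0, 0, 0]' --grip_force 40

```text
time: 1.43
tool_pos: [0.2951, -0.6066, 0.2305]
tcp_rot: [-1.433, -2.795, -0.001]
wrist_force: [0.1, -0.5, -0.5]
width: -0.0
grip_force: 0.0
```

>>> jog_arm --turn '[[0, 0, 0], [0, 0, 0], [0, 0, 0], [0, 0, 0], [0, 0, 0], [0, 0, 0], [0, 0, 0], [0, 0, 0], [0, 0, 0], [0, 0, 0], [0, 0, 0], [0, 0, 0], [0, 0, 0], [0, 0, 0], [0, 0, 0], [0, 0, 0], [0, 0, 0], [0, 0, 0], [0, 0, 0]]' --delta_pos '[[0.018, 0.034, 0.0045], [0.018, 0.034, 0.0045], [0.018, 0.034, 0.0045], [0.018, 0.034, 0.0045], [0.018, 0.034, 0.0045], [0.018, 0.034, 0.0045], [0.018, 0.034, 0.0045], [0.018, 0.034, 0.0045], [0.018, 0.034, 0.0045], [0.018, 0.034, 0.0045], [0.018, 0.034, 0.0045], [0.018, 0.034, 0.0045], [0.018, 0.034, 0.0045], [0.018, 0.034, 0.0045], [0.018, 0.034, 0.0045], [0.018, 0.034, 0.0045], [0.018, 0.034, 0.0045], [0, 0, 0], [0, 0, 0]]' --gripper '[0, 0, 0, 0, 0, 0, 0, 0, 0, 0, 0, 0, 0, 0, 0, 0, 0, 0, 0]'

```text
time: 3.02
tool_pos: [0.5868, -0.0195, 0.154]
tcp_rot: [-1.431, -2.795, 0.001]
wrist_force: [0.9, -1.1, -0.6]
width: 0.001
grip_force: 0.0
```

```bash
cat >> h.py <<'E'
from workcell import read_state
from scipy.spatial.transform import Rotation as Ro
def off(p):  # world point -> tool-frame offset from the TCP
    s=read_state();return Ro.from_rotvec(s["tcp_rot"]).inv().apply(np.array(p)-s["tool_pos"])
def wpix(p): # world -> wrist pixel
    c=vision.calibration("wrist");f=240/np.tan(np.radians(c["vfov"]/2));M=np.linalg.inv(c["mount"])
    q=M[:3,:3]@off(p)+M[:3,3];return q[:2]/q[2]*f+[c["cx"],c["cy"]]
def wat(uv,z): # wrist pixel -> world at height z
    s=read_state();c=vision.calibration("wrist");f=240/np.tan(np.radians(c["vfov"]/2));M=c["mount"];R=Ro.from_rotvec(s["tcp_rot"]).as_matrix()
    o=R@M[:3,3]+s["tool_pos"];d=R@M[:3,:3]@[(uv[0]-c["cx"])/f,(uv[1]-c["cy"])/f,1.];return o+d*(z-o[2])/d[2]
E
python3 - <<'E'
from h import *
s=read_state();print(s["time"],s["tool_pos"],s["tcp_rot"],s["width"],s["q"],s["wrist_force"])
R=Ro.from_rotvec(s["tcp_rot"]).as_matrix();print(np.degrees(np.arctan2(R[1,0],R[0,0])))
print(off([.588,-.022,.088]),off([.6335,-.0815,.099]),wpix([.588,-.022,.088]))
im=vision.read_camera("wrist");cv2.imwrite("pics/w1.png",im[:,:,::-1])
E
```

```text
3.0167 [ 0.58680222 -0.01951875  0.1539749 ] [-1.43139342e+00 -2.79510270e+00  1.04165600e-03] 0.0008403794781010136 [-7.56073760e-02  1.60548476e-01  1.87602489e+00 -1.24388750e-04
  1.10646753e+00 -6.99774457e-01] [ 0.90933357 -1.0901146  -0.64198129]
125.76530704174924
[-0.00276932 -0.0004005   0.06597309] [-0.07763255  0.00173021  0.05490711] [320.70851179 257.18828383]
```

View pics/w1.png

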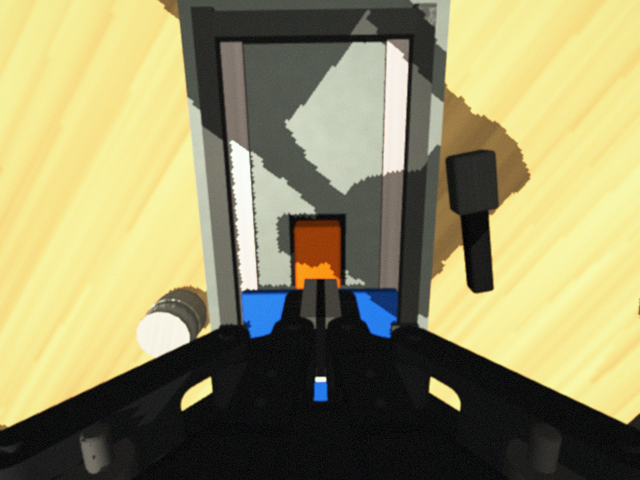

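The shut fingers stand over the orange tab (columns 294–341, centred near 318 against the tool's 320). The box edges are symmetric, so yaw and lateral alignment are good. Next I press down.

>>> jog_arm --turn '[[0, 0, 0], [0, 0, 0], [0, 0, 0], [0, 0, 0], [0, 0, 0], [0, 0, 0], [0, 0, 0], [0, 0, 0], [0, 0, 0], [0, 0, 0], [0, 0, 0]]' --delta_pos '[[0, 0, 0.02], [0, 0, 0.02], [0, 0, 0.02], [0, 0, 0.003], [0, 0, 0.003], [0, 0, 0.003], [0, 0, 0.003], [0, 0, 0.003], [0, 0, 0.003], [0, 0, 0.002], [0, 0, 0]]' --gripper '[0, 0, 0, 0, 0, 0, 0, 0, 0, 0, 0]'

```text
time: 3.98
tool_pos: [0.5879, -0.0218, 0.0752]
tcp_rot: [1.434, 2.793, 0.001]
wrist_force: [0.3, -2.1, 3.0]
width: 0.001
grip_force: 1.0
```

>>> jog_arm --turn '[[0, 0, 0], [0, 0, 0], [0, 0, 0], [0, 0, 0]]' --delta_pos '[[0, 0, 0.001], [0, 0, 0.001], [0, 0, 0.001], [0, 0, 0]]' --gripper '[0, 0, 0, 0]'

```text
time: 4.32
tool_pos: [0.5878, -0.0216, 0.0724]
tcp_rot: [1.434, 2.793, 0.001]
wrist_force: [1.6, -2.7, 4.8]
width: 0.001
grip_force: 2.6
```

>>> jog_arm --turn '[[0, 0, 0], [0, 0, 0], [0, 0, 0], [0, 0, 0]]' --delta_pos '[[0, 0, 0.001], [0, 0, 0.001], [0, 0, 0], [0, 0, 0]]' --gripper '[0, 0, 0, 0]'

```text
time: 4.65
tool_pos: [0.5879, -0.0216, 0.0723]
tcp_rot: [1.434, 2.793, 0.001]
wrist_force: [-4.3, -2.8, 14.3]
width: 0.004
grip_force: 7.6
```

The force rose to 14 N at z = 72.3 mm, which is the hard stop, so the tab is fully in. I'll lift and move behind the rib.

>>> jog_arm --turn '[[0, 0, 0], [0, 0, 0], [0, 0, 0], [0, 0, 0], [0, 0, 0], [0, 0, 0], [0, 0, 0], [0, 0, 0], [0, 0, 0]]' --delta_pos '[[0, 0, -0.01], [0, 0, -0.025], [0, 0, -0.03], [-0.026, 0, 0], [-0.026, 0, 0], [-0.026, 0, 0], [-0.026, 0, 0], [0, 0, 0], [0, 0, 0]]' --gripper '[0, 0, 0, 0, 0, 0, 0, 0, 0]'

```text
time: 5.4
tool_pos: [0.647, -0.1063, 0.1336]
tcp_rot: [-1.436, -2.791, -0.0]
wrist_force: [-1.3, 1.2, 0.3]
width: 0.004
grip_force: 0.0
```

```bash
python3 - <<'E'
from h import *
s=read_state();print(s["time"],s["tool_pos"],off([.588,-.022,.0725]),off([.6335,-.0815,.099]),wpix([.6335,-.0815,.099]))
im=vision.read_camera("wrist");cv2.imwrite("pics/w2.png",im[:,:,::-1])
E
```

```text
5.4 [ 0.6469792  -0.10632926  0.13362347] [0.10276292 0.00107523 0.06135695] [0.02796008 0.0034938  0.03468419] [328.58897148 217.83489559]
```

View pics/w2.png

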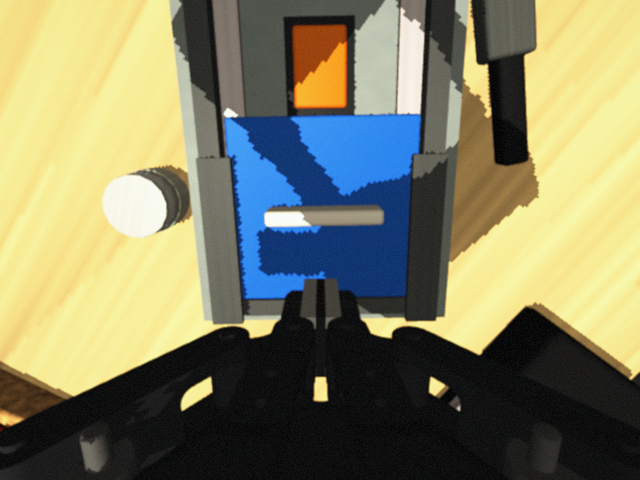

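The tab is in (orange, centre (320,66)) and the lid is still seated. The rib is at (324,217), about 1.5 mm to tool +y and 28 mm ahead. I'll lower behind it.

>>> jog_arm --turn '[[0, 0, 0], [0, 0, 0], [0, 0, 0], [0, 0, 0], [0, 0, 0]]' --delta_pos '[[0, 0.0015, 0.015], [0, 0, 0.015], [0, 0, 0.011], [0, 0, 0], [0, 0, 0]]' --gripper '[0, 0, 0, 0, 0]'

```text
time: 5.87
tool_pos: [0.647, -0.1041, 0.0925]
tcp_rot: [-1.433, -2.792, 0.001]
wrist_force: [-1.0, 0.0, 2.1]
width: -0.004
grip_force: 0.0
```

>>> jog_arm --turn '[[0, 0, 0], [0, 0, 0], [0, 0, 0], [0, 0, 0], [0, 0, 0], [0, 0, 0], [0, 0, 0], [0, 0, 0]]' --delta_pos '[[0, 0, 0.0025], [0, 0, 0], [0.005, 0, 0], [0.005, 0, 0], [0.005, 0, 0], [0.005, 0, 0], [0.005, 0, 0], [0.005, 0, 0]]' --gripper '[0, 0, 0, 0, 0, 0, 0, 0]'

```text
time: 6.53
tool_pos: [0.631, -0.0804, 0.0917]
tcp_rot: [1.435, 2.794, 0.0]
wrist_force: [0.6, -0.6, 0.4]
width: -0.002
grip_force: 0.5
```

```bash
python3 - <<'E'
from h import *
s=read_state();print(s["time"],s["tool_pos"],s["wrist_force"])
im=vision.read_camera("wrist");cv2.imwrite("pics/w3.png",im[:,:,::-1])
E
```

```text
6.5333 [ 0.63103473 -0.08038922  0.09168688] [ 0.55705674 -0.58215061  0.35602975]
```

View pics/w3.png

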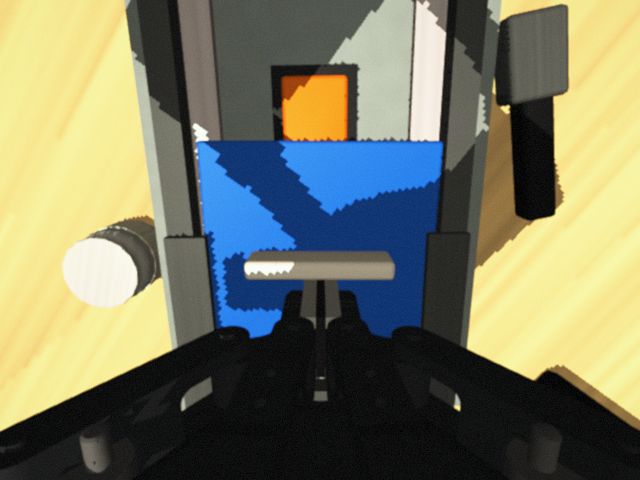

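The fingertips are against the rib (rib at (320,265)) and the lid is riding over the pressed tab. About 130 mm remain.

>>> jog_arm --turn '[[0, 0, 0], [0, 0, 0], [0, 0, 0], [0, 0, 0], [0, 0, 0], [0, 0, 0], [0, 0, 0], [0, 0, 0], [0, 0, 0], [0, 0, 0], [0, 0, 0], [0, 0, 0], [0, 0, 0], [0, 0, 0]]' --delta_pos '[[0.005, 0, 0.001], [0.01, 0, 0.001], [0.01, 0, 0], [0.01, 0, 0], [0.01, 0, 0], [0.01, 0, 0], [0.01, 0, 0], [0.01, 0, 0], [0.01, 0, 0], [0.01, 0, 0], [0.01, 0, 0], [0.01, 0, 0], [0.005, 0, 0], [0, 0, 0]]' --gripper '[0, 0, 0, 0, 0, 0, 0, 0, 0, 0, 0, 0, 0, 0]'

```text
time: 7.75
tool_pos: [0.5603, 0.0179, 0.0892]
tcp_rot: [-1.433, -2.795, -0.0]
wrist_force: [0.3, -0.5, 0.1]
width: -0.001
grip_force: 0.0
```

>>> jog_arm --turn '[[0, 0, 0], [0, 0, 0], [0, 0, 0], [0, 0, 0], [0, 0, 0]]' --delta_pos '[[0.002, 0, 0], [0.002, 0, 0], [0.002, 0, 0], [0.002, 0, 0], [0, 0, 0]]' --gripper '[0, 0, 0, 0, 0]'

```text
time: 8.17
tool_pos: [0.5566, 0.0233, 0.0894]
tcp_rot: [1.435, 2.794, 0.0]
wrist_force: [-0.6, -0.9, 0.4]
width: 0.001
grip_force: 0.1
```

```bash
python3 - <<'E'
from h import *
s=read_state();print(s["time"],s["tool_pos"],s["wrist_force"])
im=vision.read_camera("wrist");cv2.imwrite("pics/w4.png",im[:,:,::-1])
E
```

```text
8.1667 [0.55660639 0.02329629 0.08937129] [-0.64849533 -0.85259686  0.3710371 ]
```

View pics/w4.png

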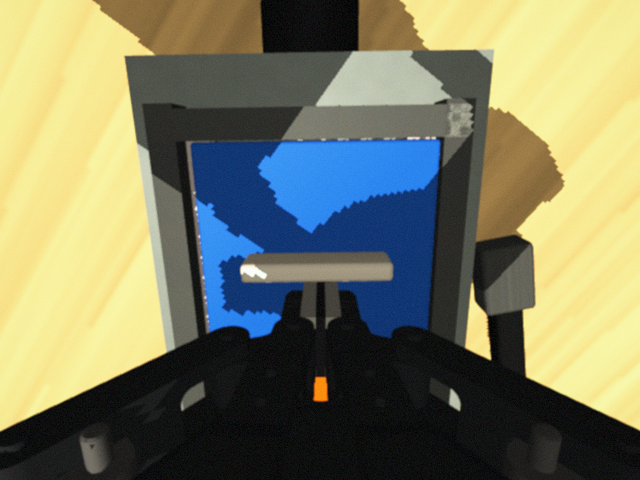

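The lid's front edge is 1–2 mm from the end stop (rows 140 and 137). I'll nudge it until the force rises.

>>> jog_arm --turn '[[0, 0, 0], [0, 0, 0], [0, 0, 0], [0, 0, 0], [0, 0, 0]]' --delta_pos '[[0.001, 0, 0], [0.001, 0, 0], [0.001, 0, 0], [0.001, 0, 0], [0, 0, 0]]' --gripper '[0, 0, 0, 0, 0]'

```text
time: 8.63
tool_pos: [0.5561, 0.0242, 0.0903]
tcp_rot: [1.431, 2.791, -0.003]
wrist_force: [4.4, -9.5, 1.2]
width: 0.001
grip_force: 4.6
```

The 10 N reaction along the box axis shows the lid is against the stop. I'll back off and rise clear.

>>> jog_arm --turn '[[0, 0, 0], [0, 0, 0], [0, 0, 0], [0, 0, 0], [0, 0, 0], [0, 0, 0], [0, 0, 0], [0, 0, 0], [0, 0, 0], [0, 0, 0], [0, 0, 0]]' --delta_pos '[[-0.005, 0, 0], [-0.01, 0, 0], [-0.01, 0, 0], [0, 0, -0.02], [0, 0, -0.03], [-0.01, 0, -0.03], [-0.03, 0, -0.02], [-0.03, 0, 0], [-0.03, 0, 0], [0, 0, 0], [0, 0, 0]]' --gripper '[0, 0, 0, 0, 0, 0, 0, 0, 0, 0, 0]'

```text
time: 9.55
tool_pos: [0.6276, -0.0767, 0.1888]
tcp_rot: [-1.438, -2.792, -0.0]
wrist_force: [-0.6, 0.5, -0.4]
width: -0.001
grip_force: 0.0
```

```bash
python3 - <<'E'
from h import *
s=read_state();print(s["time"],s["tool_pos"],s["wrist_force"])
im=vision.read_camera("wrist");cv2.imwrite("pics/w5.png",im[:,:,::-1])
E
```

```text
9.55 [ 0.62761403 -0.07669279  0.18880125] [-0.57416559  0.5262605  -0.42604227]
```

View pics/w5.png

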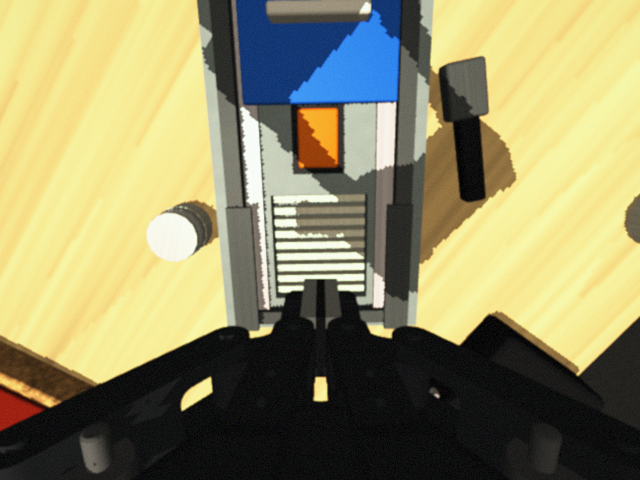

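The filter opening is bare, the tab is in (318,138), the lid lies square at the far end with its edge at row 103, and the hand is clear.

```bash
python3 -c "from workcell import ticket;print(ticket.finish_job())"
```

```text
the job is handed in; nothing more can be done
None
```

I pressed the tab to its hard stop and pushed the lid up against the end stop; the hand is clear and the job is handed in at about 9.6 s (no verdict was returned).

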